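# Lay out an auction lot for its catalogue photograph

### The job

Set out the lot on the grey photo board for its catalogue picture: the incense burner upright in the middle of the round wooden stand, the musical-box cylinder in the slotted cradle with both spindle ends down at the bottom of their slots, and the ring dish between stand and cradle, in line with them and clear of both. Stand the nest of brass weights straight in front of the burner's stand (on the robot's side) and lay the scale bar straight in front of the cradle, parallel to the board's front edge, each with about three centimetres of board showing between it and what it stands before. Set the glazed burner and dish down gently without letting them fall, and leave the magnifier where it lies.

Things in the scene. Friction and masses are not known exactly. Their poses are not given: they have to be found in the camera images.
- incense_burner: celadon (grey-green) tripod incense burner, loose: an open round pot of 62 mm outer diameter (65 at the rim) standing on three short feet, 62 mm tall in all, about 0.22 kg; grip it across the plain wall between 15 and 55 mm up. Origin: centre of its underside (foot level), z up.
- ring_dish: lavender-glazed ring dish, loose: a shallow saucer of 76 mm diameter with a 13 mm high rim and an upright post (tapering from 15 to 11 mm thick, its pointed tip 62 mm above the underside) in its middle, by which it is picked up; about 0.14 kg. Origin: centre of its underside, z up.
- cup_weights: brass nest of cup weights, loose: slightly tapered round cup of 42 mm diameter at the top and 39 mm at the foot, 36 mm tall, the smaller cups showing inside it as concentric rings; the cups fit tight and move as one piece, about 0.30 kg. Origin: centre of its underside, z up.
- music_cylinder: brass cylinder of a musical box, loose, starts lying on its barrel on the desk: barrel 40 mm diameter and 60 mm long, with a thin steel spindle (6 mm diameter, 92 mm over both ends) through it; about 0.28 kg. Origin: middle of the barrel, on its axis (20 mm above the desk at the start); its x axis runs along the spindle, and the two ends are alike.
- scale_bar: photographer's scale bar, loose: flat white bar with black blocks, 100 mm long, 18 mm wide, 8 mm thick, about 0.06 kg. Origin: centre of its underside; x along its length, y across, z up. The two ends are alike.
- burner_stand: round dark hardwood stand for the burner, 92 mm diameter, flat top 20 mm above the photo board; stuck to the board with putty, on either half of it. Origin: centre of its underside, on the board's top; its axes are parallel to the board's (x away from the robot, y to the left, z up).
- cylinder_cradle: pale wood cradle fixed on the board's other half: base 50 (x) by 92 mm (y), 8 high; uprights at both y ends (33 to 41 mm from the middle, 34 wide, 57 tall), each with a slot open at the top, 8 mm wide, flaring to about 15; slot bottom 34 mm up, so a spindle lies home along y with its axis 37 mm above the origin. Origin: centre of underside, on the board's top; axes parallel to the board's.
- photo_board: grey photo board fixed on the desk, 220 mm deep (x), 340 mm wide (y), 10 mm thick. Origin: centre of its underside; x points away from the robot (to the board's back), y to the left, z up. Its front edge is the one nearest the robot; a closed ledger, 24 mm thick, lies on the desk between it and the robot's base.
- magnifier: dark bakelite magnifying glass lying on the desk, not to be moved: lens frame 84 mm diameter, 10 mm high, handle to 148 mm from the lens centre along -x. Origin: centre of the lens frame's underside.

How it is judged:
At the end, for the whole second after the job is handed in: Burner upright, within 10 mm of the stand's middle; spindle home in both slots (2.5 mm); dish flat, in line (15 mm), touching neither; weights and bar on the board, 30 mm in front of stand and cradle, centred (13 mm each way), bar parallel to the edge (0.12 rad); all at rest (horizontal distance between incense_burner and burner_stand below 0.01 m and z of incense_burner in the frame of burner_stand between 0.016 and 0.024 m and angle between each of incense_burner, ring_dish, cup_weights, scale_bar's own z axis and vertical below 0.08 rad and z of music_cylinder in the frame of cylinder_cradle between 0.0345 and 0.0395 m and x of music_cylinder in the frame of cylinder_cradle between -0.003 and 0.003 m and y of music_cylinder in the frame of cylinder_cradle between -0.008 and 0.008 m and angle between the x axis of music_cylinder and the y axis of cylinder_cradle, either way round below 0.05 rad and ((y of ring_dish in the frame of burner_stand below -0.085 m and y of ring_dish in the frame of cylinder_cradle above 0.085 m) or (y of ring_dish in the frame of burner_stand above 0.085 m and y of ring_dish in the frame of cylinder_cradle below -0.085 m)) and x of ring_dish in the frame of burner_stand between -0.015 and 0.015 m and x of ring_dish in the frame of cylinder_cradle between -0.015 and 0.015 m and z of ring_dish in the frame of burner_stand between -0.004 and 0.004 m and x of cup_weights in the frame of burner_stand between -0.11 and -0.084 m and y of cup_weights in the frame of burner_stand between -0.013 and 0.013 m and z of cup_weights in the frame of burner_stand between -0.004 and 0.004 m and x of scale_bar in the frame of cylinder_cradle between -0.077 and -0.051 m and y of scale_bar in the frame of cylinder_cradle between -0.013 and 0.013 m and z of scale_bar in the frame of cylinder_cradle between -0.004 and 0.004 m and angle between the x axis of scale_bar and the y axis of cylinder_cradle, either way round below 0.12 rad and linear speed of each of incense_burner, ring_dish, cup_weights, music_cylinder, scale_bar below 0.02 m/s).
It fails at once if the incense burner is let fall (moving over 0.5 m/s out of the fingers) (linear speed of incense_burner above 0.5 m/s and contact force between the fingers and incense_burner below 0.05 N).
It fails at once if the ring dish is let fall (moving over 0.5 m/s out of the fingers) (linear speed of ring_dish above 0.5 m/s and contact force between the fingers and ring_dish below 0.05 N).
It fails at once if the magnifier is moved over 15 mm (distance of magnifier from where it was at the start of the episode above 0.015 m).
It also fails if it takes over 128 s, if anything falls off the work surface, if the arm or the gripper's body presses on something with over 40 N, if the wrist force passes 120 N, or if a joint passes its speed limit or range.

### The arm

A 6-joint arm with a two-finger parallel gripper is mounted at the origin on the work surface. World frame = base frame: x ahead of the robot, y to its left, z up, the work surface at z = 0. Lengths are in m, angles in rad, forces in N, time in s.
With the tool pointing down it reaches from about 0.375 to 0.975 m from the base axis. Payload 3.8 kg.
Tool frame: the origin (TCP) lies midway between the tips of the shut fingers; the grasp point (between the pads) lies 19 mm behind it; z points along the fingers, y is the direction in which the jaws open and shut (so a half turn about z gives the same grasp; the last joint's range is limited). The gripper opens to 85 mm and grips with 20 to 120 N. Pads are 22 mm wide; open, the fingers measure 114 mm over their backs; the gripper's body (76 mm by 85 mm) begins 54 mm behind the grasp point. The pads swing forward as they close: fully open they stand 13 mm farther back than shut.
Start: joints at [1.226, 0.264, 1.604, -0, 1.274, -0.037], TCP at [0.204, 0.643, 0.231] pointing down, gripper open.
Joint ranges: [-2.63, 2.63], [-0.94, 2.18], [0.31, 2.57], [-1.31, 4.45], [0, 2.66], [-2.55, 2.55]. Speed limits (rad/s): [2.57, 2.57, 3.14, 3.14, 3.14, 3.14].

### API

Orientations are given as a rotation vector (axis times angle).
In Python, from workcell import bot gives the robot as it stands.
- The arm moves only by the tool drive_tool, never from a script. Its argument "deltas" is a list of rows, each an object with "hand": the opening, from 0 (shut) to 1 (fully open); "offset": the shift along the world's x, y, z in cm, a list of three; "angular": the turn, a rotation vector about the world's x, y, z in degrees, a list of three. A call has 1 to 8 rows; each row is the pose to reach, as a shift and turn from the pose commanded when the call began; what a row does not reach only later rows make up. A row lasts 1/8 s, in which the tool goes at most 62.5 mm and 10.7 degrees, less where a joint would pass 70% of its speed; a pose out of reach is approached as far as the arm can. A call with a gripper value outside its range is refused whole. The fingers move at their own pace and stop on an object; "force" is the grip in N (left out, the last holds). Time passes only in rows, so rows that repeat a pose let the fingers close. It gives the time, the measured TCP pose, the force and the opening at its end, in the units of the state.
- bot.read_state(): the state, without advancing time (a new reading comes with each control period).
- bot.read_camera(name): name is "scene" or "top" or "wrist"; returns a dict with "frame" (420x560x3 uint8, blue, green, red), "mtx" (3x3 intrinsics, pixels), "k1" (the pictures are not rectified: a ray, as slopes to the right and down, at radius r is drawn at 1 + k1 r^2 times it, then the intrinsics apply), "R" (3x3) and "t" (3): a world point X has camera coordinates R X + t. Camera axes: x right, y down, z forward; pixel columns grow to the right and rows downward; lengths in m; the calibration is good to about 2 mm. A picture is of the moment at which its call begins. There is no depth.
- bot.finish_job(): hands the job in, once; it reports no verdict.
The state is a dict: "time": time; "q": joint angles; "joint_vel": joint speeds; "joint_torque": joint torques, N m; "tool_pos": TCP position; "tcp_rot": TCP orientation; "wrist_force": force on the tool from outside, world axes, zero at the start; "torque": the same for the moment, N m; "width": opening from 0.0 (shut) to 1.0 (fully open).
Only numpy, scipy, OpenCV 4.12 (cv2) and the standard library are available. Lean on these libraries where they do the work, as an engineer would, in place of code of your own. Each camera call takes 0.05 s, during which the arm holds its last target. There are 200 camera calls.

## Working session

There is one attempt and no reset: what is moved stays moved. The work goes in short steps, Python scripts to look and compute and a tool call to move; the robot and the scene stay as the last step left them, time stands still between calls to the robot, and variables do not carry over. Pictures are saved under pics/ and viewed, about 12 in all and at most 16, crops included, and the job is handed in when it is done.

Besides the shell and the picture viewer there is one more tool, called after ">>>" as a command line: name --argument value ..., lists and objects as JSON in quotes. drive_tool: Moves the arm, as the interface text tells. Its arguments: {"type":"object","properties":{"deltas":{"type":"array"},"force":{"type":"number"}},"required":["deltas"]}

```bash
mkdir -p pics; ls
cat > h.py <<'E'
import numpy as np, cv2
from workcell import bot
def shot(n,save=None):
    c=bot.read_camera(n); c['frame']=np.array(c['frame']); 
    if save: cv2.imwrite(f'pics/{save}.png',c['frame'])
    return c
def ray(c,px):
    k=float(c['k1']); D=np.array([k,0,0,0,0.])
    p=np.asarray(px,float).reshape(-1,2); M=np.array(c['mtx'])
    s=(p-[M[0,2],M[1,2]])/[M[0,0],M[1,1]]; u=s.copy()
    for _ in range(20): u=s/(1+k*(u**2).sum(1,keepdims=True))
    d=np.c_[u,np.ones(len(u))]@np.array(c['R']); o=-np.array(c['R']).T@np.array(c['t'])
    return o,d
def onz(c,px,z):
    o,d=ray(c,px); return o+d*((z-o[2])/d[:,2])[:,None]
def proj(c,X):
    X=np.asarray(X,float).reshape(-1,3)@np.array(c['R']).T+np.array(c['t']); s=X[:,:2]/X[:,2:]
    s=s*(1+float(c['k1'])*(s**2).sum(1,keepdims=True)); M=np.array(c['mtx'])
    return s*[M[0,0],M[1,1]]+[M[0,2],M[1,2]]
E
python3 - <<'E'
from h import *
for n in ('top','scene'):
    c=shot(n,n+'0'); print(n,c['mtx'],c['k1'],c['R'],c['t'])
print(bot.read_state())
E
```

```text
pics
top [[474.69269795   0.         286.96702084]
 [  0.         474.69269795 205.48433173]
 [  0.           0.           1.        ]] -0.05944178050219615 [[-0.02623662 -0.99962808 -0.00743941]
 [-0.98370987  0.02714132 -0.17770268]
 [ 0.17783851  0.00265591 -0.9840561 ]] [-7.30500870e-04  5.04450214e-01  1.07446862e+00]
scene [[438.7609159    0.         280.71071281]
 [  0.         438.7609159  212.35947831]
 [  0.           0.           1.        ]] -0.01178825776939919 [[-0.78713098  0.61667015 -0.01194751]
 [ 0.53241435  0.66955086 -0.51791564]
 [-0.31138365 -0.41402847 -0.85534826]] [ 0.4030059  -0.22832949  1.36275612]
{'time': 0.1, 'q': array([ 1.22608841e+00,  2.64707973e-01,  1.60526990e+00,  1.52554166e-05,
        1.27373943e+00, -3.69063518e-02]), 'joint_vel': array([ 0.00230988, -0.00027554, -0.00329868,  0.00050731,  0.00292704,
        0.00083186]), 'joint_torque': array([ 1.30649609e-03, -5.16704249e+01, -3.68589842e+01,  1.42368344e-04,
        6.33755393e-03,  6.70412632e-07]), 'tool_pos': array([0.20426864, 0.64262634, 0.2300487 ]), 'tcp_rot': array([-0.48152993, -3.10404592,  0.00327205]), 'wrist_force': array([-0.61759342, -0.69393332,  0.29283177]), 'torque': array([-0.04458719, -0.00598855, -0.01708462]), 'width': 1.0037398291362762}
```

View pics/top0.png

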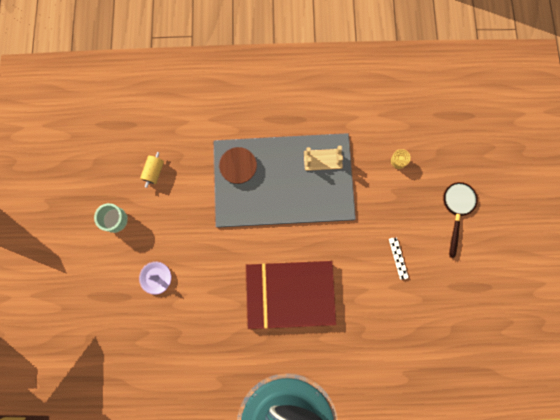

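View pics/scene0.png

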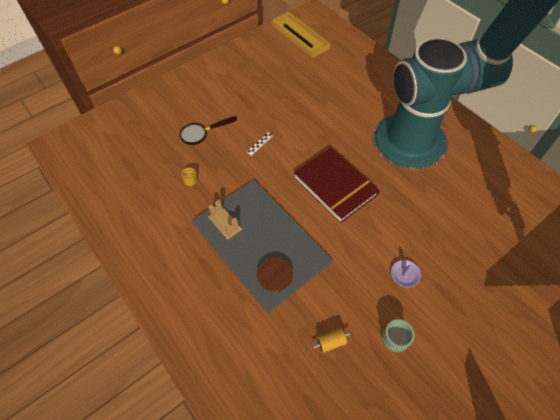

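The top view shows the stand at (238,166) and cradle at (324,160) on the board. The burner is at (111,218), dish (155,278), cylinder (152,169), weights (401,159), bar (398,258) and magnifier (460,200). The scene view agrees.

```bash
cat > m.py <<'E'
from h import *
def blob(img,lo,hi,roi):
    x0,y0,x1,y1=roi; hsv=cv2.cvtColor(img,cv2.COLOR_BGR2HSV)
    m=np.zeros(img.shape[:2],np.uint8); m[y0:y1,x0:x1]=cv2.inRange(hsv,lo,hi)[y0:y1,x0:x1]
    cs,_=cv2.findContours(m,cv2.RETR_EXTERNAL,cv2.CHAIN_APPROX_NONE)
    return max(cs,key=cv2.contourArea),m
def fit(c,ct,z):
    return cv2.minAreaRect((onz(c,ct.reshape(-1,2),z)[:,:2]*1000).astype(np.float32))
E
python3 - <<'E'
from m import *
c=shot('top'); im=c['frame']; hsv=cv2.cvtColor(im,cv2.COLOR_BGR2HSV)
for n,p in dict(board=(280,200),stand=(238,166),cradle=(324,160),burner=(97,218),bin=(111,218),dish=(145,275),cyl=(152,172),w=(401,159),bar=(398,258),desk=(200,300),desk2=(60,150)).items(): print(n,hsv[p[1],p[0]])
E
python3 - <<'E'
from m import *
im=cv2.imread('pics/top0.png')
a=cv2.resize(im[120:300,85:225],None,fx=4,fy=4,interpolation=cv2.INTER_CUBIC)[:600]
b=cv2.resize(im[125:245,205:365],None,fx=5,fy=5,interpolation=cv2.INTER_CUBIC)
cv2.imwrite('pics/b.png',b)
E
```

```text
board [ 34  14 131]
stand [  8 162 124]
cradle [ 21 105 241]
burner [ 52  51 124]
bin [ 18  52 141]
dish [142  43 183]
cyl [ 19 163 204]
w [ 23 147 246]
bar [ 23  29 239]
desk [ 13 157 224]
desk2 [ 12 159 220]
```

View pics/b.png

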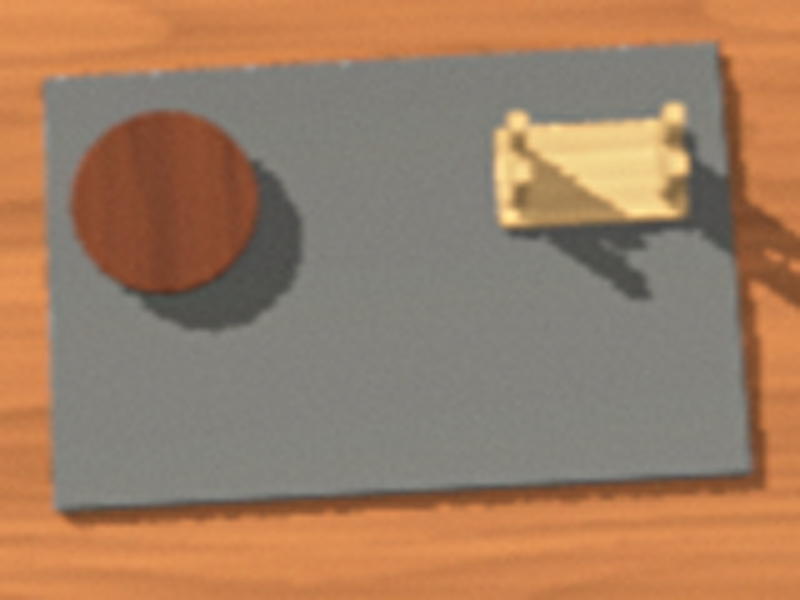

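The crop shows the board's corners at about (214,140.6), (348.4,133.8), (355,219) and (216.4,227), the stand's disc and the cradle's base front edge.

Run:
```python
from m import *
np.set_printoptions(precision=1,suppress=True)
c=shot('top'); im=c['frame']; L=lambda *a:np.array(a)
ct,_=blob(im,L(0,0,50),L(180,60,255),(205,125,365,240)); h=cv2.convexHull(ct)
print('board',fit(c,h,.01)); 
print('corners\n',onz(c,[(214,140.6),(348.4,133.8),(355,219),(216.4,227)],.01)*1000)
ct,_=blob(im,L(0,100,50),L(11,255,180),(212,140,265,190)); print('stand',fit(c,ct,.03))
ct,_=blob(im,L(15,60,180),L(30,255,255),(298,140,350,180))
print('cradle front edge z8+10\n',onz(c,[(305.6,170.6),(343,168.6)],.018)*1000,'upright tops\n',onz(c,[(308.4,148),(339.8,146)],.067)*1000)
ct,_=blob(im,L(30,20,50),L(100,255,255),(85,195,135,240)); print('burner rim',fit(c,ct,.06))
ct,_=blob(im,L(120,20,60),L(170,255,255),(130,255,180,300)); print('dish',fit(c,ct,.012))
ct,m=blob(im,L(17,120,60),L(30,255,255),(130,145,175,195)); print('cyl',fit(c,ct,.02),len(ct))
ct,m=blob(im,L(17,80,60),L(30,255,255),(385,145,415,175)); print('w',fit(c,ct,.03))
ct,m=blob(im,L(0,0,0),L(180,80,255),(380,230,420,285)); print('bar',fit(c,ct,.008))
s=shot('scene'); im=s['frame']
ct,_=blob(im,L(0,0,50),L(180,60,255),(185,175,340,315)); print('S board',fit(s,cv2.convexHull(ct),.01))
ct,_=blob(im,L(0,100,30),L(11,255,150),(252,252,298,294)); print('S stand',fit(s,ct,.03))
ct,_=blob(im,L(30,20,50),L(100,255,255),(370,310,425,360)); print('S burner rim',fit(s,ct,.06))
ct,_=blob(im,L(120,20,60),L(170,255,255),(380,250,430,295)); print('S dish',fit(s,ct,.012))
ct,m=blob(im,L(17,120,60),L(30,255,255),(305,320,360,360)); print('S cyl',fit(s,ct,.02))
ct,m=blob(im,L(17,80,60),L(30,255,255),(178,165,203,190)); print('S w',fit(s,ct,.03))
ct,m=blob(im,L(0,0,0),L(180,80,255),(240,125,280,160)); print('S bar',fit(s,ct,.008))
print(bot.read_state()['time'])
```

```text
board ((576.767578125, -6.0912933349609375), (219.0077362060547, 337.60333251953125), 1.5307897329330444)
corners
 [[ 680.8  164.2   10. ]
 [ 688.8 -172.9   10. ]
 [ 472.8 -178.1   10. ]
 [ 462.4  157.9   10. ]]
stand ((610.7367553710938, 103.43122100830078), (90.61126708984375, 88.3638916015625), 43.43500900268555)
cradle front edge z8+10
 [[ 594.7  -62.1   18. ]
 [ 597.2 -154.    18. ]] upright tops
 [[ 637.   -68.7   67. ]
 [ 639.9 -143.2   67. ]]
burner rim ((484.54010009765625, 399.70428466796875), (75.33164978027344, 63.98713302612305), 88.40985870361328)
dish ((344.5521240234375, 304.93353271484375), (73.68408966064453, 72.34717559814453), 0.7577326893806458)
cyl ((610.0288696289062, 316.67901611328125), (43.500396728515625, 64.51498413085938), 71.40313720703125) 73
w ((615.4088745117188, -294.0149841308594), (42.26124954223633, 50.37876510620117), 60.636932373046875)
bar ((375.8952941894531, -276.9900207519531), (101.83638000488281, 21.811294555664062), 12.070348739624023)
S board ((580.4448852539062, -2.9246826171875), (217.34176635742188, 337.71954345703125), 1.5609599351882935)
S stand ((614.2822265625, 105.68769073486328), (92.07728576660156, 88.29359436035156), 51.6011848449707)
S burner rim ((495.47796630859375, 406.68096923828125), (75.01335906982422, 61.59195327758789), 2.615260362625122)
S dish ((346.42303466796875, 305.1268615722656), (71.61012268066406, 73.84843444824219), 51.58176803588867)
S cyl ((607.6785278320312, 317.7485046386719), (40.73147201538086, 64.33604431152344), 70.82015991210938)
S w ((621.6983642578125, -285.99560546875), (66.08473205566406, 41.36988067626953), 75.80415344238281)
S bar ((380.8119812011719, -274.56085205078125), (102.03273010253906, 22.31757926940918), 12.39614486694336)
0.25
```

>>> drive_tool --deltas '[{"hand":1,"offset":[5,-4.2,0],"angular":[0,0,0]},{"hand":1,"offset":[9.5,-8,0],"angular":[0,0,0]},{"hand":1,"offset":[14,-11.8,0],"angular":[0,0,0]},{"hand":1,"offset":[18.5,-15.6,0],"angular":[0,0,0]},{"hand":1,"offset":[23,-19.4,-1],"angular":[0,0,0]},{"hand":1,"offset":[26.5,-22.3,-2],"angular":[0,0,0]},{"hand":1,"offset":[28.3,-23.7,-3],"angular":[0,0,0]},{"hand":1,"offset":[28.3,-23.7,-3],"angular":[0,0,0]}]'

```text
time: 1.25
tool_pos: [0.4877, 0.4051, 0.1998]
tcp_rot: [-0.485, -3.102, 0.002]
wrist_force: [-0.7, -0.0, -0.0]
width: 0.996
```

Run:
```python
from m import *
np.set_printoptions(precision=4,suppress=True)
c=shot('wrist','w1'); s=bot.read_state(); print(s['tool_pos'],s['tcp_rot'],s['wrist_force'],s['time'])
print(c['mtx'],c['k1'],-np.array(c['R']).T@c['t'],c['R'][2])
print(proj(c,[[.4875,.406,.062],[.4875,.406,0],s['tool_pos']]))
```

```text
[0.487  0.4062 0.2005] [-0.4829 -3.1025  0.0008] [-0.7355  0.4937 -0.0903] 1.3
[[372.9972   0.     278.0511]
 [  0.     372.9972 206.3528]
 [  0.       0.       1.    ]] -0.009843249672622857 [0.4106 0.4295 0.3421] [ 0.2946 -0.0968 -0.9507]
[[280.3019 193.0652]
 [280.1009 174.8224]
 [281.4674 281.3469]]
```

View pics/w1.png

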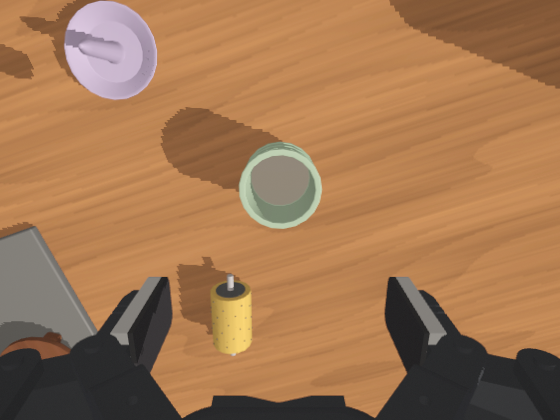

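The wrist view shows the burner's rim centred at about (281,188), the dish rim at (111,50) and its post tip near (70,40), and the cylinder spanning (231,283) to (232,353).

Run:
```python
from m import *
np.set_printoptions(precision=1,suppress=True)
c=shot('wrist'); L=lambda *a:np.array(a); im=c['frame']
print(onz(c,[(281,188.5)],.062)*1000, onz(c,[(111,50)],.013)*1000)
ct,_=blob(im,L(35,15,60),L(100,255,255),(225,130,335,240)); print(cv2.boundingRect(ct),fit(c,ct,.062),cv2.fitEllipse(ct)[0])
ct,_=blob(im,L(120,15,60),L(170,255,255),(50,0,170,110)); print('dish',fit(c,ct,.013))
ct,m=blob(im,L(17,120,60),L(30,255,255),(200,270,262,365)); p=ct.reshape(-1,2);print('cyl',fit(c,ct,.03), cv2.minAreaRect(ct))
print(onz(c,[(230,277),(233.5,354)],.02)*1000)
```

```text
[[483.8 408.8  62. ]] [[342.  307.4  13. ]]
(238, 143, 82, 86) ((483.1191101074219, 407.8738708496094), (63.13888168334961, 67.63880920410156), 44.91409683227539) (278.4322509765625, 186.41592407226562)
dish ((343.6723937988281, 305.6060485839844), (75.21953582763672, 74.75243377685547), 53.486328125)
cyl ((603.2719116210938, 319.25531005859375), (39.499473571777344, 83.55268096923828), 72.23711395263672) ((230.5456085205078, 317.2067565917969), (73.1060791015625, 40.91493225097656), 86.3086166381836)
[[564.7 331.6  20. ]
 [651.  304.2  20. ]]
```

>>> drive_tool --deltas '[{"hand":1,"offset":[-0.1,0.15,-5],"angular":[0,0,0]},{"hand":1,"offset":[-0.1,0.15,-10],"angular":[0,0,0]},{"hand":1,"offset":[-0.1,0.15,-15],"angular":[0,0,0]},{"hand":1,"offset":[-0.1,0.15,-18.8],"angular":[0,0,0]},{"hand":1,"offset":[-0.1,0.15,-18.8],"angular":[0,0,0]},{"hand":0.5,"offset":[-0.1,0.15,-18.8],"angular":[0,0,0]},{"hand":0.5,"offset":[-0.1,0.15,-18.8],"angular":[0,0,0]},{"hand":0.5,"offset":[-0.1,0.15,-18.8],"angular":[0,0,0]}]' --force 40

```text
time: 2.35
tool_pos: [0.4878, 0.4093, 0.0161]
tcp_rot: [0.481, 3.102, 0.005]
wrist_force: [-1.8, 0.5, 6.8]
width: 0.728
```

>>> drive_tool --deltas '[{"hand":0.5,"offset":[0,0,0],"angular":[0,0,0]},{"hand":0.5,"offset":[0,0,0],"angular":[0,0,0]},{"hand":0.5,"offset":[0,0,2],"angular":[0,0,0]},{"hand":0.5,"offset":[0,0,5],"angular":[0,0,0]},{"hand":0.5,"offset":[0,0,8],"angular":[0,0,0]},{"hand":0.5,"offset":[0,0,8],"angular":[0,0,0]}]'

```text
time: 3.1
tool_pos: [0.489, 0.4095, 0.0976]
tcp_rot: [0.481, 3.099, 0.009]
wrist_force: [0.2, 0.2, -2.7]
width: 0.724
```

Run:
```python
from m import *
c=shot('wrist','w2');print(bot.read_state())
```

```text
{'time': 3.15, 'q': array([ 6.58132242e-01,  3.02536135e-01,  1.81911267e+00, -1.11567449e-04,
        1.01592431e+00, -6.04614591e-01]), 'joint_vel': array([-0.0004715 ,  0.03510705,  0.04114375,  0.00296985,  0.0023657 ,
       -0.0002523 ]), 'joint_torque': array([ 1.37574840e-02, -5.26846468e+01, -3.51583993e+01, -6.72056631e-04,
       -3.55741975e-02,  2.58159398e-04]), 'tool_pos': array([0.48768233, 0.40846729, 0.09529999]), 'tcp_rot': array([0.48144589, 3.1016117 , 0.00447581]), 'wrist_force': array([-1.10018125,  0.07068489, -2.03855689]), 'torque': array([0.00446033, 0.04552681, 0.01970042]), 'width': 0.7244006044355242}
```

View pics/w2.png

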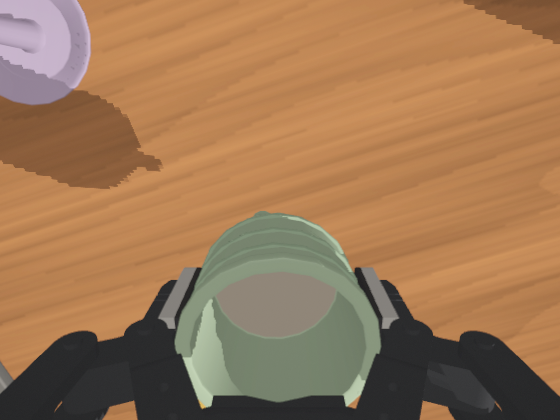

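>>> drive_tool --deltas '[{"hand":0.5,"offset":[0.8,-1.8,0],"angular":[0,0,0]},{"hand":0.5,"offset":[2.4,-5.6,0],"angular":[0,0,0]},{"hand":0.5,"offset":[4.2,-10,0],"angular":[0,0,0]},{"hand":0.5,"offset":[6.2,-15,0],"angular":[0,0,0]},{"hand":0.5,"offset":[8.2,-20,0],"angular":[0,0,0]},{"hand":0.5,"offset":[10.3,-24.8,0],"angular":[0,0,0]},{"hand":0.5,"offset":[11.8,-28.4,0],"angular":[0,0,0]},{"hand":0.5,"offset":[12.6,-30.3,0],"angular":[0,0,0]}]'

```text
time: 4.15
tool_pos: [0.6117, 0.1015, 0.0913]
tcp_rot: [-0.485, -3.101, 0.002]
wrist_force: [-0.2, 0.3, -2.3]
width: 0.725
```

Run:
```python
from m import *
c=shot('wrist','w3');s=bot.read_state();print(s['tool_pos'],s['wrist_force'],s['tcp_rot'])
t=np.linspace(0,2*np.pi,60)
im=c['frame'].copy()
for (x,y,r,z) in ((.6125,.1045,.046,.03),):
    P=np.c_[x+r*np.cos(t),y+r*np.sin(t),0*t+z]; cv2.polylines(im,[proj(c,P).round().astype(np.int32)],True,(0,255,0),1)
cv2.imwrite('pics/w3.png',im)
```

```text
[0.61272152 0.10021232 0.09169345] [ 0.29290601 -1.0867497  -3.02656533] [-0.48545451 -3.10227408  0.00369965]
```

View pics/w3.png

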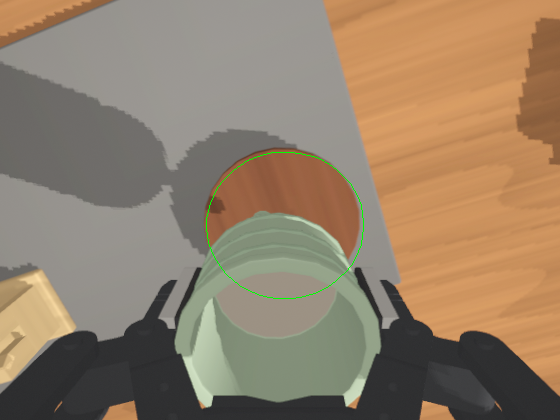

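The stand's edges (207 to 360, back at 149) match the predicted outline within about 2 px, so I'll lower with a small correction.

>>> drive_tool --deltas '[{"hand":0.5,"offset":[0.15,0.25,-1.5],"angular":[0,0,0]},{"hand":0.5,"offset":[0.15,0.25,-3.2],"angular":[0,0,0]},{"hand":0.5,"offset":[0.15,0.25,-4.3],"angular":[0,0,0]},{"hand":0.5,"offset":[0.15,0.25,-4.7],"angular":[0,0,0]},{"hand":0.5,"offset":[0.15,0.25,-4.8],"angular":[0,0,0]},{"hand":0.5,"offset":[0.15,0.25,-4.9],"angular":[0,0,0]},{"hand":0.5,"offset":[0.15,0.25,-4.9],"angular":[0,0,0]}]'

```text
time: 5.08
tool_pos: [0.6132, 0.108, 0.0461]
tcp_rot: [-0.479, -3.103, 0.001]
wrist_force: [-6.8, -1.0, 11.6]
width: 0.728
```

>>> drive_tool --deltas '[{"hand":0.78,"offset":[0,0,0],"angular":[0,0,0]},{"hand":1,"offset":[0,0,0],"angular":[0,0,0]},{"hand":1,"offset":[0,0,0],"angular":[0,0,0]},{"hand":1,"offset":[0,0,1],"angular":[0,0,0]},{"hand":1,"offset":[0,0,4],"angular":[0,0,0]},{"hand":1,"offset":[0,0,9],"angular":[0,0,0]},{"hand":1,"offset":[0,0,13],"angular":[0,0,0]},{"hand":1,"offset":[0,0,13],"angular":[0,0,0]}]'

```text
time: 6.08
tool_pos: [0.6176, 0.1078, 0.1803]
tcp_rot: [0.48, 3.095, 0.005]
wrist_force: [0.5, -0.2, 0.2]
width: 0.997
```

Run:
```python
from m import *
np.set_printoptions(precision=1,suppress=True)
c=shot('top','t2');im=c['frame'];s=bot.read_state();print(s['tool_pos']*1000)
w=shot('wrist','w4'); im=w['frame'].copy()
print(proj(w,[[.6125,.1045,.03],[.6125,.1045,.092]]))
cv2.imwrite('pics/w4.png',im)
```

```text
[615.8 107.5 177.5]
[[273.7 186.3]
 [272.8 211.8]]
```

View pics/w4.png

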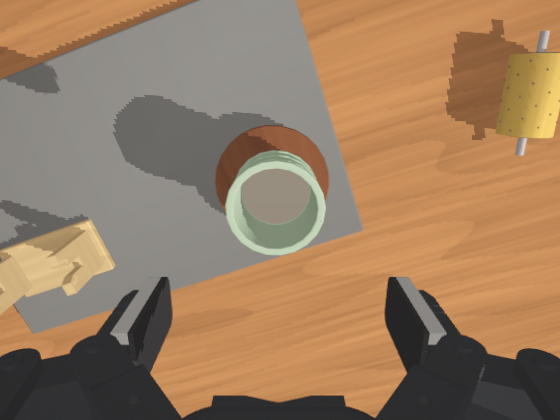

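Burner's rim centre (276,207) against a predicted (273,212), with the stand shifted the same way, so it is centred within about 3 mm. Next is the dish.

>>> drive_tool --deltas '[{"hand":0.5,"offset":[-4,3,0],"angular":[0,0,0]},{"hand":0.5,"offset":[-8.5,6.3,0],"angular":[0,0,0]},{"hand":0.5,"offset":[-13,9.6,0],"angular":[0,0,0]},{"hand":0.5,"offset":[-17.5,13,0],"angular":[0,0,0]},{"hand":0.5,"offset":[-22,16.3,0],"angular":[0,0,0]},{"hand":0.5,"offset":[-25.5,18.9,0],"angular":[0,0,0]},{"hand":0.5,"offset":[-27,20,0],"angular":[0,0,0]},{"hand":0.5,"offset":[-27,20,0],"angular":[0,0,0]}]'

```text
time: 7.18
tool_pos: [0.342, 0.307, 0.1726]
tcp_rot: [-0.477, -3.103, 0.004]
wrist_force: [-0.4, 0.1, -0.0]
width: 0.498
```

Run:
```python
from m import *
np.set_printoptions(precision=1,suppress=True)
for i in range(4): w=shot('wrist','w5'); s=bot.read_state();print(s['tool_pos']*1000,s['q'],-np.array(w['R']).T@w['t']*1000)
L=lambda *a:np.array(a); ct,_=blob(w['frame'],L(120,15,60),L(170,255,255),(60,0,500,420)); print('dish',fit(w,ct,.013),cv2.boundingRect(ct), proj(w,[.344,.3065,.013]))
```

```text
[343.  306.8 172.9] [ 0.7 -0.1  2.1 -0.   1.1 -0.6] [264.9 331.2 314.9]
[343.7 306.6 173.2] [ 0.7 -0.1  2.1 -0.   1.1 -0.6] [265.7 331.  315.1]
[344.1 306.6 173.5] [ 0.7 -0.1  2.1 -0.   1.1 -0.6] [266.4 330.9 315.4]
[344.4 306.6 173.7] [ 0.7 -0.1  2.1 -0.   1.1 -0.6] [266.8 330.8 315.7]
dish ((342.6369323730469, 305.5007019042969), (74.8987808227539, 74.31859588623047), 72.42445373535156) (233, 140, 90, 87) [[279.1 185.7]]
```

>>> drive_tool --deltas '[{"hand":0.5,"offset":[-0.1,-0.1,-5],"angular":[0,0,0]},{"hand":0.5,"offset":[-0.1,-0.1,-10],"angular":[0,0,0]},{"hand":0.5,"offset":[-0.1,-0.1,-14],"angular":[0,0,0]},{"hand":0.5,"offset":[-0.1,-0.1,-15.4],"angular":[0,0,0]},{"hand":0.3,"offset":[-0.1,-0.1,-15.5],"angular":[0,0,0]},{"hand":0,"offset":[-0.1,-0.1,-15.5],"angular":[0,0,0]},{"hand":0,"offset":[-0.1,-0.1,-15.5],"angular":[0,0,0]},{"hand":0,"offset":[-0.1,-0.1,-15.5],"angular":[0,0,0]}]'

```text
time: 8.38
tool_pos: [0.3438, 0.3069, 0.0204]
tcp_rot: [0.481, 3.103, 0.003]
wrist_force: [-0.1, -0.7, 1.6]
width: 0.137
```

>>> drive_tool --deltas '[{"hand":0,"offset":[0,0,0],"angular":[0,0,0]},{"hand":0,"offset":[0,0,0],"angular":[0,0,0]},{"hand":0,"offset":[0,0,2],"angular":[0,0,0]},{"hand":0,"offset":[0,0,5],"angular":[0,0,0]},{"hand":0,"offset":[0,0,8],"angular":[0,0,0]},{"hand":0,"offset":[0,0,8],"angular":[0,0,0]}]'

```text
time: 9.12
tool_pos: [0.3447, 0.3077, 0.1015]
tcp_rot: [0.481, 3.101, 0.007]
wrist_force: [0.7, 0.1, -1.9]
width: 0.135
```

Run:
```python
from m import *
for i in range(3): c=shot('wrist','w6')
s=bot.read_state();print(s['tool_pos'],s['wrist_force'],s['torque'],s['width'],s['tcp_rot'])
```

```text
[0.34202441 0.30555724 0.0979038 ] [-0.05033642 -0.14597921 -2.08370547] [ 0.03721453 -0.01924841 -0.05086712] 0.1350027597295234 [-4.81340915e-01 -3.10294379e+00  2.53910939e-03]
```

View pics/w6.png

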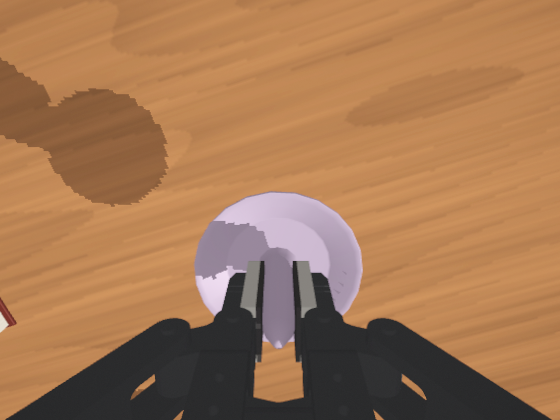

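>>> drive_tool --deltas '[{"hand":0,"offset":[1,-2,1],"angular":[0,0,0]},{"hand":0,"offset":[3.5,-6,2.5],"angular":[0,0,0]},{"hand":0,"offset":[6,-10.5,4],"angular":[0,0,0]},{"hand":0,"offset":[8.5,-15,4],"angular":[0,0,0]},{"hand":0,"offset":[11,-19.5,4],"angular":[0,0,0]},{"hand":0,"offset":[13.5,-24,4],"angular":[0,0,0]},{"hand":0,"offset":[17,-28,4],"angular":[0,0,0]},{"hand":0,"offset":[21,-30.7,4],"angular":[0,0,0]}]'

```text
time: 10.28
tool_pos: [0.5522, -0.0027, 0.1368]
tcp_rot: [-0.483, -3.1, 0.001]
wrist_force: [0.9, 1.1, -1.5]
width: 0.137
```

>>> drive_tool --deltas '[{"hand":0,"offset":[3.5,0,-1.5],"angular":[0,0,0]},{"hand":0,"offset":[5.5,0,-4],"angular":[0,0,0]},{"hand":0,"offset":[6.3,0,-6],"angular":[0,0,0]},{"hand":0,"offset":[6.4,0,-7],"angular":[0,0,0]},{"hand":0,"offset":[6.4,0,-7],"angular":[0,0,0]},{"hand":0,"offset":[6.4,0,-7],"angular":[0,0,0]}]'

```text
time: 11.02
tool_pos: [0.6169, -0.0005, 0.0701]
tcp_rot: [0.481, 3.104, 0.0]
wrist_force: [0.0, 0.1, -0.8]
width: 0.136
```

Run:
```python
from m import *
for i in range(3): c=shot('wrist','w7')
s=bot.read_state();print(s['tool_pos'],s['wrist_force'],s['width'])
print(proj(c,[[.6125,.1045,.03],[.618,-.062,.018],[.596,-.108,.018]]))
```

```text
[ 0.6175609  -0.00066586  0.07067542] [ 0.22547389  0.10637681 -2.1061811 ] 0.13783614244457557
[[475.12362229 177.27744985]
 [178.59342686 265.35128475]
 [ 90.01539497 254.14794228]]
```

View pics/w7.png

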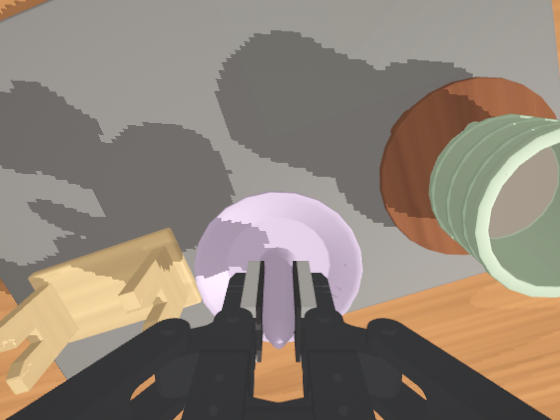

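The dish is held level over the board between the stand (right) and cradle (left), clear of both. Lowering.

>>> drive_tool --deltas '[{"hand":0,"offset":[0,-0.1,-1.5],"angular":[0,0,0]},{"hand":0,"offset":[0,-0.1,-2.8],"angular":[0,0,0]},{"hand":0,"offset":[0,-0.1,-3.5],"angular":[0,0,0]},{"hand":0,"offset":[0,-0.1,-3.8],"angular":[0,0,0]},{"hand":0,"offset":[0,-0.1,-3.9],"angular":[0,0,0]},{"hand":0,"offset":[0,-0.1,-3.95],"angular":[0,0,0]},{"hand":0,"offset":[0,-0.1,-4.0],"angular":[0,0,0]},{"hand":0,"offset":[0,-0.1,-4.0],"angular":[0,0,0]}]'

```text
time: 12.18
tool_pos: [0.617, -0.0018, 0.0305]
tcp_rot: [-0.481, -3.104, 0.0]
wrist_force: [-5.5, -0.7, 7.3]
width: 0.142
```

>>> drive_tool --deltas '[{"hand":0.25,"offset":[0,0,0],"angular":[0,0,0]},{"hand":0.45,"offset":[0,0,0],"angular":[0,0,0]},{"hand":0.45,"offset":[0,0,0],"angular":[0,0,0]},{"hand":0.45,"offset":[0,0,1],"angular":[0,0,0]},{"hand":0.45,"offset":[0,0,4],"angular":[0,0,0]},{"hand":0.45,"offset":[0,0,9],"angular":[0,0,0]},{"hand":0.45,"offset":[0,0,14],"angular":[0,0,0]},{"hand":0.45,"offset":[0,0,16],"angular":[0,0,0]}]'

```text
time: 13.18
tool_pos: [0.6194, -0.0018, 0.1942]
tcp_rot: [0.48, 3.097, 0.001]
wrist_force: [0.3, -0.2, -0.2]
width: 0.45
```

Run:
```python
from m import *
for i in range(3): c=shot('wrist','w8')
s=bot.read_state();print(s['tool_pos'],s['wrist_force'],s['width'])
print(proj(c,[[.6125,.1045,.03],[.618,-.062,.018],[.596,-.108,.018]]))
```

```text
[ 0.61752696 -0.0017615   0.1901985 ] [ 0.43384038  0.02661484 -1.7329694 ] 0.4512911723976725
[[400.8769618  138.18967248]
 [213.66932737 199.01357156]
 [156.14041643 191.38309261]]
```

View pics/w8.png

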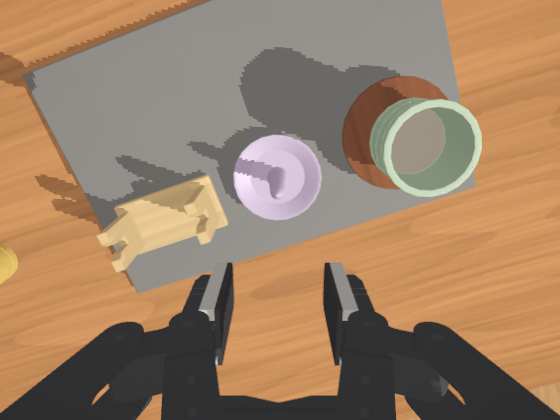

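The dish stands flat at (278,177). The cradle's front base edge runs from (113,207) to (209,177), with its uprights' tops at about (110,243)/(120,267) and (190,195)/(207,240).

Run:
```python
from m import *
np.set_printoptions(precision=1,suppress=True)
c=shot('wrist'); im=c['frame']; L=lambda *a:np.array(a)
print(onz(c,[(113,207),(209,177),(228,217)],.018)*1000)
print('board corners',onz(c,[(25,74),(137,292),(474,187)],.01)*1000)
cr=cv2.resize(im[165:280,85:240],None,fx=5,fy=5,interpolation=cv2.INTER_CUBIC); cv2.imwrite('pics/cr.png',cr)
ct,_=blob(im,L(120,15,60),L(170,255,255),(225,120,330,225)); print('dish',fit(c,ct,.023))
```

```text
[[ 595.  -149.3   18. ]
 [ 595.2  -58.    18. ]
 [ 634.7  -54.9   18. ]]
board corners [[ 469.9 -173.    10. ]
 [ 684.  -169.5   10. ]
 [ 676.8  163.1   10. ]]
dish ((615.764892578125, -2.3798599243164062), (75.55772399902344, 75.45271301269531), 28.06747817993164)
```

View pics/cr.png

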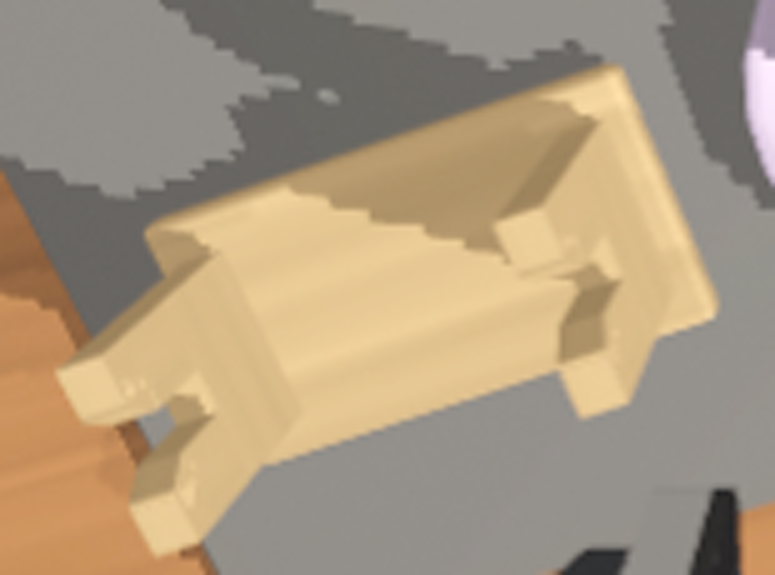

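Run:
```python
from m import *
np.set_printoptions(precision=1,suppress=True)
c=shot('wrist'); p=onz(c,[(110.9,256.6),(197.5,227.6)],.067)*1000
print(p,p.mean(0)); 
im=cv2.imread('pics/top0.png'); s=cv2.imread('pics/scene0.png')
a=cv2.resize(im[140:178,298:352],None,fx=10,fy=10,interpolation=cv2.INTER_CUBIC)
b=cv2.resize(s[195:243,200:250],None,fx=10,fy=10,interpolation=cv2.INTER_CUBIC)[:380]
cv2.imwrite('pics/ab.png',np.hstack([a[:, :300],a[:,240:540][:, :240+60]]) if 0 else a)
```

```text
[[ 621.  -140.6   67. ]
 [ 618.7  -67.3   67. ]] [ 619.8 -104.    67. ]
```

View pics/ab.png

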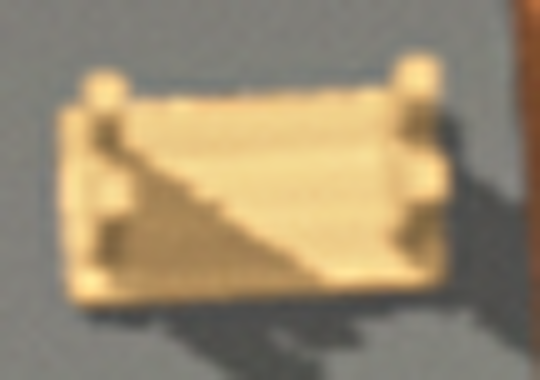

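>>> drive_tool --deltas '[{"hand":0.8,"offset":[0,4,0],"angular":[0,0,0]},{"hand":0.8,"offset":[-0.2,9,0],"angular":[0,0,0]},{"hand":0.8,"offset":[-0.4,14,0],"angular":[0,0,0]},{"hand":0.8,"offset":[-0.6,20,0],"angular":[0,0,0]},{"hand":0.8,"offset":[-0.8,25,0],"angular":[0,0,0]},{"hand":0.8,"offset":[-0.8,29.5,0],"angular":[0,0,0]},{"hand":0.8,"offset":[-0.8,32,0],"angular":[0,0,0]},{"hand":0.8,"offset":[-0.8,32,0],"angular":[0,0,0]}]'

```text
time: 14.42
tool_pos: [0.608, 0.3191, 0.1871]
tcp_rot: [-0.478, -3.102, 0.003]
wrist_force: [0.5, -1.6, -0.4]
width: 0.796
```

Run:
```python
from m import *
np.set_printoptions(precision=1,suppress=True)
for i in range(3): c=shot('wrist','w9')
s=bot.read_state();print(s['tool_pos']*1000)
L=lambda *a:np.array(a); im=c['frame']
ct,m=blob(im,L(17,110,60),L(30,255,255),(200,100,360,300)); r=cv2.minAreaRect(ct); print(r,fit(c,ct,.03))
print(proj(c,[[.6083,.3177,.02],[.6083+.046*np.cos(-.307),.3177+.046*np.sin(-.307),.02],[.6083-.046*np.cos(-.307),.3177-.046*np.sin(-.307),.02]]))
g=cv2.cvtColor(im,cv2.COLOR_BGR2HSV); m=cv2.inRange(g,L(0,0,140),L(180,45,255)); m[:100]=0;m[265:]=0;m[:,:200]=0;m[:,360:]=0
n,_,st,ce=cv2.connectedComponentsWithStats(m); print([(x[:5],y) for x,y in zip(st,ce) if 10<x[4]<2000])
```

```text
[608.9 316.7 188.4]
((278.0, 183.5), (77.0, 48.0), 90.0) ((606.6447143554688, 316.48077392578125), (39.22746658325195, 66.02935791015625), 72.4066162109375)
[[280.  183.2]
 [279.9 233. ]
 [280.1 128.7]]
[(array([276, 128,   6,  18, 101], dtype=int32), array([278.4, 136. ])), (array([275, 223,   6,  10,  57], dtype=int32), array([277.6, 227.5]))]
```

>>> drive_tool --deltas '[{"hand":0.8,"offset":[0,0.05,-5],"angular":[0,0,0]},{"hand":0.8,"offset":[0,0.05,-10],"angular":[0,0,0]},{"hand":0.8,"offset":[0,0.05,-15],"angular":[0,0,0]},{"hand":0.8,"offset":[0,0.05,-18],"angular":[0,0,0]},{"hand":0.8,"offset":[0,0.05,-18.8],"angular":[0,0,0]},{"hand":0.8,"offset":[0,0.05,-18.8],"angular":[0,0,0]},{"hand":0.2,"offset":[0,0.05,-18.8],"angular":[0,0,0]},{"hand":0.2,"offset":[0,0.05,-18.8],"angular":[0,0,0]}]' --force 60

```text
time: 15.58
tool_pos: [0.6108, 0.3193, 0.004]
tcp_rot: [0.481, 3.101, 0.003]
wrist_force: [0.1, -1.7, 3.7]
width: 0.446
```

>>> drive_tool --deltas '[{"hand":0.2,"offset":[0,0,0],"angular":[0,0,0]},{"hand":0.2,"offset":[0,0,0],"angular":[0,0,0]},{"hand":0.2,"offset":[0,0,0],"angular":[0,0,0]}]'

```text
time: 15.95
tool_pos: [0.6108, 0.3193, 0.0039]
tcp_rot: [0.481, 3.101, 0.003]
wrist_force: [0.3, -1.3, 6.5]
width: 0.445
```

>>> drive_tool --deltas '[{"hand":0.6,"offset":[0,0,0],"angular":[0,0,0]},{"hand":0.6,"offset":[0,0,0],"angular":[0,0,0]},{"hand":0.6,"offset":[0,0,0],"angular":[0,0,0]},{"hand":0.6,"offset":[0,0,0],"angular":[0,0,0]}]'

```text
time: 16.45
tool_pos: [0.6088, 0.3188, 0.001]
tcp_rot: [-0.481, -3.104, 0.0]
wrist_force: [0.4, -0.2, -0.3]
width: 0.6
```

Run:
```python
from m import *
np.set_printoptions(precision=1,suppress=True)
c=shot('wrist','w10')
s=bot.read_state();print(s['tool_pos']*1000,s['wrist_force'],s['tcp_rot'])
```

```text
[608.8 318.7   1. ] [ 0.6 -0.3 -0. ] [-0.5 -3.1  0. ]
```

View pics/w10.png

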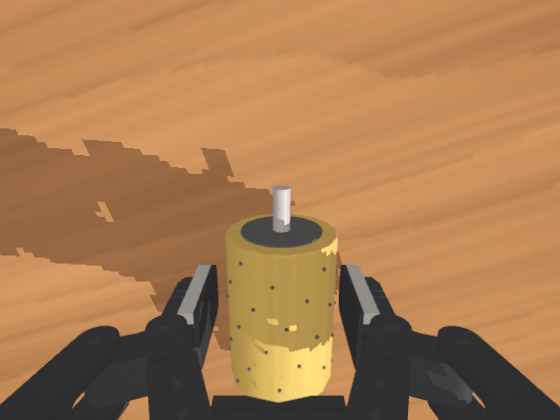

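>>> drive_tool --deltas '[{"hand":0.52,"offset":[0,0,-0.2],"angular":[0,0,0]},{"hand":0.52,"offset":[0,0,-0.3],"angular":[0,0,0]},{"hand":0.52,"offset":[0,0,-0.4],"angular":[0,0,0]},{"hand":0.52,"offset":[0,0,-0.4],"angular":[0,0,0]},{"hand":0.52,"offset":[0,0,-0.4],"angular":[0,0,0]}]'

```text
time: 17.12
tool_pos: [0.6089, 0.3187, -0.002]
tcp_rot: [-0.481, -3.104, 0.0]
wrist_force: [-2.1, -1.7, 4.5]
width: 0.521
```

>>> drive_tool --deltas '[{"hand":0.52,"offset":[0,0,-0.1],"angular":[0,0,0]},{"hand":0.52,"offset":[0,0,-0.2],"angular":[0,0,0]},{"hand":0.52,"offset":[0,0,-0.2],"angular":[0,0,0]},{"hand":0.52,"offset":[0,0,-0.2],"angular":[0,0,0]}]'

```text
time: 17.62
tool_pos: [0.6089, 0.3187, -0.0021]
tcp_rot: [-0.481, -3.104, 0.001]
wrist_force: [-6.7, -4.1, 14.6]
width: 0.524
```

>>> drive_tool --deltas '[{"hand":0.52,"offset":[0,0,0.45],"angular":[0,0,0]},{"hand":0.52,"offset":[0,0,0.45],"angular":[0,0,0]},{"hand":0.2,"offset":[0,0,0.45],"angular":[0,0,0]},{"hand":0.2,"offset":[0,0,0.45],"angular":[0,0,0]},{"hand":0.2,"offset":[0,0,0.45],"angular":[0,0,0]},{"hand":0.2,"offset":[0,0,0.45],"angular":[0,0,0]}]'

```text
time: 18.38
tool_pos: [0.6093, 0.3189, -0.0]
tcp_rot: [0.482, 3.104, 0.0]
wrist_force: [-0.6, -0.5, 4.5]
width: 0.451
```

>>> drive_tool --deltas '[{"hand":0.2,"offset":[0,0,1],"angular":[0,0,0]},{"hand":0.2,"offset":[0,0,3],"angular":[0,0,0]},{"hand":0.2,"offset":[0,0,6],"angular":[0,0,0]},{"hand":0.2,"offset":[0,0,10],"angular":[0,0,0]},{"hand":0.2,"offset":[0,0,14],"angular":[0,0,0]},{"hand":0.2,"offset":[0,0,14],"angular":[0,0,0]},{"hand":0.2,"offset":[0,0,14],"angular":[0,0,0]}]'

```text
time: 19.25
tool_pos: [0.6084, 0.3185, 0.1393]
tcp_rot: [-0.481, -3.104, 0.001]
wrist_force: [-0.6, 0.5, -2.6]
width: 0.447
```

Run:
```python
from m import *
np.set_printoptions(precision=1,suppress=True)
for i in range(3): c=shot('wrist','w11')
s=bot.read_state();print(s['tool_pos']*1000,s['wrist_force'],s['tcp_rot'],s['torque']*100)
L=lambda *a:np.array(a); im=c['frame']
ct,m=blob(im,L(17,110,60),L(30,255,255),(200,180,360,400)); print(cv2.boundingRect(ct))
```

```text
[607.4 318.  137.2] [-0.1  0.6 -3.2] [-0.5 -3.1  0. ] [-3.6 -1.6  4.6]
(222, 214, 114, 186)
```

>>> drive_tool --deltas '[{"hand":0.2,"offset":[0.1,-2,0],"angular":[0,0,0]},{"hand":0.2,"offset":[0.3,-6.5,0],"angular":[0,0,-8]},{"hand":0.2,"offset":[0.5,-12,0],"angular":[0,0,-17]},{"hand":0.2,"offset":[0.7,-18,0],"angular":[0,0,-26]},{"hand":0.2,"offset":[0.9,-24,0],"angular":[0,0,-35]},{"hand":0.2,"offset":[1.1,-30,0],"angular":[0,0,-44]},{"hand":0.2,"offset":[1.3,-35.5,0],"angular":[0,0,-53]},{"hand":0.2,"offset":[1.4,-40,0],"angular":[0,0,-62]}]'

```text
time: 20.4
tool_pos: [0.6217, -0.0847, 0.139]
tcp_rot: [-2.019, -2.405, 0.002]
wrist_force: [0.2, -0.4, -3.8]
width: 0.45
```

>>> drive_tool --deltas '[{"hand":0.2,"offset":[0,-2.0,0],"angular":[0,0,-7]},{"hand":0.2,"offset":[0,-2.4,-1],"angular":[0,0,-8.9]},{"hand":0.2,"offset":[0,-2.4,-2.5],"angular":[0,0,-8.9]},{"hand":0.2,"offset":[0,-2.4,-3.5],"angular":[0,0,-8.9]},{"hand":0.2,"offset":[0,-2.4,-3.5],"angular":[0,0,-8.9]},{"hand":0.2,"offset":[0,-2.4,-3.5],"angular":[0,0,-8.9]}]'

```text
time: 21.15
tool_pos: [0.6232, -0.1045, 0.1048]
tcp_rot: [2.191, 2.251, 0.0]
wrist_force: [-0.4, 1.3, -2.5]
width: 0.45
```

Run:
```python
from m import *
np.set_printoptions(precision=1,suppress=True)
for i in range(3): c=shot('wrist','w12')
s=bot.read_state();print(s['tool_pos']*1000,s['wrist_force'],s['tcp_rot'],s['width'])
a=2*np.arctan2(s['tcp_rot'][1],s['tcp_rot'][0]); print(np.degrees(a)-90)
```

```text
[ 623.6 -105.   105.5] [-0.2 -0.1 -1.6] [2.2 2.2 0. ] 0.4487420559414916
1.504609422107194
```

View pics/w12.png

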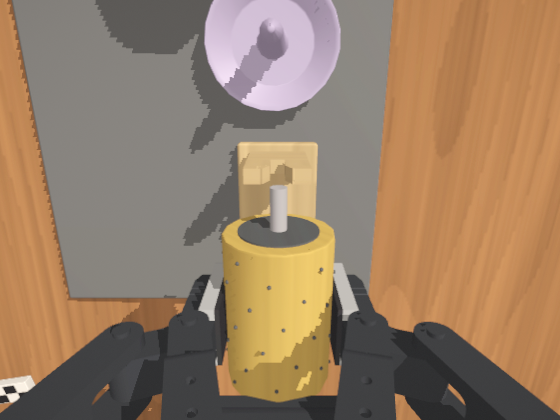

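Run:
```python
from m import *
np.set_printoptions(precision=1,suppress=True,linewidth=250)
im=cv2.imread('pics/w12.png'); g=cv2.cvtColor(im,cv2.COLOR_BGR2GRAY)
for r in (148,158,164,170,176,182,190,200): print(r,g[r,234:322:2])
c=shot('wrist'); print(proj(c,[[.622,-.0675,.067],[.622,-.0675,.044],[.6225,-.0585,.125],[.622,-.08,.018]]))
```

```text
148 [119  97 159 200 203 205 205 197 191 191 191 194 194 195 196 197 198 198 196 194 195 195 196 197 197 197 197 199 199 193 188 186 186 189 190 192 192 193 193 192 197 204 140 136]
158 [ 95  94 146 196 185 153 159 185 185 185 185 185 185 185 185 185 185 184 185 186 186 186 185 186 185 185 185 185 185 186 184 185 185 186 185 185 185 192 192 191 197 193 134 135]
164 [ 95  94 137 148 150 165 183 185 185 186 186 187 186 185 183 182 183 183 189 199 200 199 194 195 178 153 183 185 186 186 186 186 186 186 184 183 183 183 189 192 198 189 134 135]
170 [ 95  94 127 148 163 198 198 199 199 198 198 198 199 185 191 197 196 197 188 199 197 148 147 147 147 138 132 131 132 167 203 198 198 199 199 199 199 199 199 192 198 188 135 135]
176 [ 94  95 122 146 157 199 199 199 199 199 198 198 198 185 191 197 197 195 156 143 142 142 144 144 144 140 131 132 131 166 204 199 198 199 198 199 199 199 199 191 199 186 134 135]
182 [ 95  94 118 146 157 196 197 196 196 196 196 196 196 181 187 189 159 146 144 142 142 143 144 144 144 145 146 140 138 174 200 196 196 196 197 196 197 195 195 191 195 174 134 135]
190 [ 94  95 109 145 150 149 146 144 142 142 140 141 141 142 144 145 146 147 131 147 172 186 196 200 202 201 194 199 199 192 188 186 187 190 191 193 193 193 190 188 190 155 134 134]
200 [ 94  94 100 144 150 149 146 145 142 141 141 140 140 142 143 144 146 146 130 147 171 187 196 200 203 201 194 199 199 192 189 186 188 190 191 192 193 192 190 188 192 143 135 134]
[[279.  173.6]
 [278.9 164.1]
 [281.7 186.9]
 [278.2 175.1]]
```

Run:
```python
from m import *
np.set_printoptions(precision=1,suppress=True,linewidth=250)
c=shot('wrist'); g=cv2.cvtColor(c['frame'],cv2.COLOR_BGR2GRAY)
for col in (252,304): print(col,list(zip(range(136,196),g[136:196,col])))
r=onz(c,[(278,142.5)],.018)*1000; print('base end y->centre',r, r[0,1]-46)
for row in (166,167,168,184,185,186): print(row,(onz(c,[(278,row)],.067)*1000)[0,1])
print('tip',[(row,(onz(c,[(280,row)],.1255)*1000)[0]) for row in (185.5,186.5,187.5)])
print(bot.read_state()['tool_pos'])
```

```text
252 [(136, np.uint8(135)), (137, np.uint8(135)), (138, np.uint8(134)), (139, np.uint8(135)), (140, np.uint8(136)), (141, np.uint8(154)), (142, np.uint8(188)), (143, np.uint8(200)), (144, np.uint8(203)), (145, np.uint8(197)), (146, np.uint8(191)), (147, np.uint8(191)), (148, np.uint8(191)), (149, np.uint8(191)), (150, np.uint8(191)), (151, np.uint8(188)), (152, np.uint8(187)), (153, np.uint8(184)), (154, np.uint8(185)), (155, np.uint8(185)), (156, np.uint8(183)), (157, np.uint8(184)), (158, np.uint8(185)), (159, np.uint8(185)), (160, np.uint8(185)), (161, np.uint8(186)), (162, np.uint8(186)), (163, np.uint8(186)), (164, np.uint8(186)), (165, np.uint8(185)), (166, np.uint8(185)), (167, np.uint8(187)), (168, np.uint8(195)), (169, np.uint8(199)), (170, np.uint8(199)), (171, np.uint8(199)), (172, np.uint8(199)), (173, np.uint8(198)), (174, np.uint8(199)), (175, np.uint8(199)), (176, np.uint8(199)), (177, np.uint8(199)), (178, np.uint8(199)), (179, np.uint8(197)), (180, np.uint8(196)), (181, np.uint8(196)), (182, np.uint8(195)), (183, np.uint8(189)), (184, np.uint8(141)), (185, np.uint8(14
[... 1186 characters left out ...]
int8(198)), (180, np.uint8(197)), (181, np.uint8(197)), (182, np.uint8(195)), (183, np.uint8(195)), (184, np.uint8(192)), (185, np.uint8(193)), (186, np.uint8(192)), (187, np.uint8(193)), (188, np.uint8(193)), (189, np.uint8(192)), (190, np.uint8(192)), (191, np.uint8(192)), (192, np.uint8(192)), (193, np.uint8(193)), (194, np.uint8(193)), (195, np.uint8(193))]
base end y->centre [[621.3 -59.6  18. ]] -105.59874631973796
166 -63.788835824492324
167 -64.2898478497019
168 -64.79170836187936
184 -72.93883285759121
185 -73.45548771784455
186 -73.9730351207024
tip [(185.5, array([621.8, -58. , 125.5])), (186.5, array([621.9, -58.3, 125.5])), (187.5, array([621.9, -58.7, 125.5]))]
[ 0.6 -0.1  0.1]
```

Spindle is at x 621.9, y centre −104.3, and the cradle at x 621.1, y −105.6 in the same view. I'll correct by −0.7/−1.3 mm and lower.

>>> drive_tool --deltas '[{"hand":0.2,"offset":[-0.07,-0.13,-1],"angular":[0,0,0]},{"hand":0.2,"offset":[-0.07,-0.13,-2.5],"angular":[0,0,0]},{"hand":0.2,"offset":[-0.07,-0.13,-4],"angular":[0,0,0]},{"hand":0.2,"offset":[-0.07,-0.13,-5],"angular":[0,0,0]},{"hand":0.2,"offset":[-0.07,-0.13,-5.8],"angular":[0,0,0]},{"hand":0.2,"offset":[-0.07,-0.13,-6.4],"angular":[0,0,0]},{"hand":0.2,"offset":[-0.07,-0.13,-6.6],"angular":[0,0,0]},{"hand":0.2,"offset":[-0.07,-0.13,-6.6],"angular":[0,0,0]}]'

```text
time: 22.4
tool_pos: [0.6225, -0.1065, 0.039]
tcp_rot: [2.193, 2.249, 0.0]
wrist_force: [-0.2, -0.6, -3.2]
width: 0.451
```

>>> drive_tool --deltas '[{"hand":0.2,"offset":[0,0,-0.3],"angular":[0,0,0]},{"hand":0.2,"offset":[0,0,-0.6],"angular":[0,0,0]},{"hand":0.2,"offset":[0,0,-0.8],"angular":[0,0,0]},{"hand":0.2,"offset":[0,0,-0.9],"angular":[0,0,0]},{"hand":0.2,"offset":[0,0,-0.9],"angular":[0,0,0]},{"hand":0.2,"offset":[0,0,-0.9],"angular":[0,0,0]}]'

```text
time: 23.15
tool_pos: [0.6223, -0.1066, 0.0298]
tcp_rot: [2.193, 2.25, 0.0]
wrist_force: [0.3, 0.8, -2.2]
width: 0.449
```

>>> drive_tool --deltas '[{"hand":0.2,"offset":[0,0,-0.1],"angular":[0,0,0]},{"hand":0.2,"offset":[0,0,-0.2],"angular":[0,0,0]},{"hand":0.2,"offset":[0,0,-0.3],"angular":[0,0,0]},{"hand":0.2,"offset":[0,0,-0.35],"angular":[0,0,0]},{"hand":0.2,"offset":[0,0,-0.35],"angular":[0,0,0]}]'

```text
time: 23.78
tool_pos: [0.6224, -0.1065, 0.0269]
tcp_rot: [2.193, 2.25, 0.0]
wrist_force: [-3.1, 1.0, 3.2]
width: 0.449
```

>>> drive_tool --deltas '[{"hand":0.5,"offset":[0,0,0],"angular":[0,0,0]},{"hand":0.7,"offset":[0,0,0],"angular":[0,0,0]},{"hand":0.8,"offset":[0,0,0],"angular":[0,0,0]},{"hand":0.8,"offset":[0,0,1],"angular":[0,0,0]},{"hand":0.8,"offset":[0,0,4],"angular":[0,0,0]},{"hand":0.8,"offset":[0,0,9],"angular":[0,0,0]},{"hand":0.8,"offset":[0,0,15],"angular":[0,0,0]},{"hand":0.8,"offset":[0,0,16],"angular":[0,0,0]}]'

```text
time: 24.78
tool_pos: [0.6262, -0.1073, 0.1937]
tcp_rot: [2.186, 2.242, 0.01]
wrist_force: [1.3, -0.1, 0.1]
width: 0.799
```

>>> drive_tool --deltas '[{"hand":0.8,"offset":[0,-3,0],"angular":[0,0,0]},{"hand":0.8,"offset":[-0.1,-8,0],"angular":[0,0,0]},{"hand":0.8,"offset":[-0.2,-13,0],"angular":[0,0,0]},{"hand":0.8,"offset":[-0.3,-16.5,0],"angular":[0,0,0]},{"hand":0.8,"offset":[-0.4,-18.3,0],"angular":[0,0,0]},{"hand":0.8,"offset":[-0.4,-18.3,0],"angular":[0,0,0]},{"hand":0.8,"offset":[-0.4,-18.3,0],"angular":[0,0,0]}]'

```text
time: 25.65
tool_pos: [0.6183, -0.2881, 0.186]
tcp_rot: [-2.191, -2.25, -0.001]
wrist_force: [0.2, -0.1, 0.6]
width: 0.801
```

Run:
```python
from m import *
np.set_printoptions(precision=1,suppress=True)
for i in range(3): c=shot('wrist','w13')
t=shot('top','t3')
s=bot.read_state();print(s['tool_pos']*1000)
L=lambda *a:np.array(a); im=c['frame']
ct,m=blob(im,L(17,90,60),L(32,255,255),(200,120,360,300)); print(cv2.boundingRect(ct),fit(c,ct,.036),fit(c,ct,.018))
print(proj(c,[[.618,-.29,.036],[.618,-.29,0],[.618,-.31,.036]]))
cv2.imwrite('pics/v15.png',np.hstack([im[:,80:480],t['frame'][:,80:480]]))
```

```text
[ 618.5 -288.3  186.4]
(251, 164, 52, 56) ((616.1083984375, -292.1325988769531), (41.78126907348633, 46.584598541259766), 1.6279239654541016) ((616.1614379882812, -297.30023193359375), (44.35303497314453, 49.45203399658203), 1.628093957901001)
[[278.9 189.7]
 [278.9 179. ]
 [278.2 212.9]]
```

View pics/v15.png

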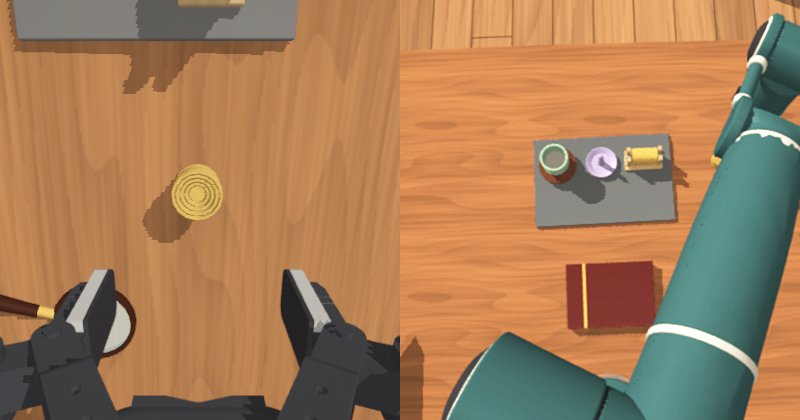

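The cylinder sits in the cradle and burner and dish look right in the top view. The weights' rim is centred at (277,194) in the full wrist image, about (616.5, −293.7) mm.

>>> drive_tool --deltas '[{"hand":0.8,"offset":[-0.2,-0.5,-4],"angular":[0,0,0]},{"hand":0.8,"offset":[-0.2,-0.5,-9],"angular":[0,0,0]},{"hand":0.8,"offset":[-0.2,-0.5,-14],"angular":[0,0,0]},{"hand":0.8,"offset":[-0.2,-0.5,-17],"angular":[0,0,0]},{"hand":0.8,"offset":[-0.2,-0.5,-18.1],"angular":[0,0,0]},{"hand":0.8,"offset":[-0.2,-0.5,-18.1],"angular":[0,0,0]},{"hand":0.2,"offset":[-0.2,-0.5,-18.1],"angular":[0,0,0]},{"hand":0.2,"offset":[-0.2,-0.5,-18.1],"angular":[0,0,0]}]'

```text
time: 26.85
tool_pos: [0.618, -0.2954, 0.0081]
tcp_rot: [2.19, 2.247, 0.002]
wrist_force: [-0.6, 0.4, 4.2]
width: 0.465
```

>>> drive_tool --deltas '[{"hand":0.2,"offset":[0,0,0],"angular":[0,0,0]},{"hand":0.2,"offset":[0,0,0],"angular":[0,0,0]},{"hand":0.2,"offset":[0,0,1],"angular":[0,0,0]},{"hand":0.2,"offset":[0,0,4],"angular":[0,0,0]},{"hand":0.2,"offset":[0,0,9],"angular":[0,0,0]},{"hand":0.2,"offset":[0,0,13],"angular":[0,0,0]},{"hand":0.2,"offset":[0,0,13],"angular":[0,0,0]},{"hand":0.2,"offset":[0,0,13],"angular":[0,0,0]}]'

```text
time: 27.85
tool_pos: [0.6153, -0.294, 0.1341]
tcp_rot: [-2.192, -2.248, 0.001]
wrist_force: [-0.2, 1.1, -3.7]
width: 0.468
```

Run:
```python
from m import *
np.set_printoptions(precision=1,suppress=True)
for i in range(3): c=shot('wrist','w14')
s=bot.read_state();print(s['tool_pos']*1000,s['wrist_force'],s['width'])
L=lambda *a:np.array(a); im=c['frame']
ct,m=blob(im,L(17,90,60),L(32,255,255),(180,180,380,400)); print(cv2.boundingRect(ct),fit(c,ct,.166))
```

```text
[ 614.5 -293.7  132.3] [ 0.2  0.2 -2.1] 0.46514785621000737
(222, 230, 113, 136) ((613.179443359375, -283.1991271972656), (38.009273529052734, 51.75588607788086), 1.6919329166412354)
```

>>> drive_tool --deltas '[{"hand":0.2,"offset":[-0.6,2,0],"angular":[0,0,0]},{"hand":0.2,"offset":[-2,7,0],"angular":[0,0,0]},{"hand":0.2,"offset":[-3.6,13,0],"angular":[0,0,0]},{"hand":0.2,"offset":[-5.2,19,0],"angular":[0,0,0]},{"hand":0.2,"offset":[-6.8,25,0],"angular":[0,0,0]},{"hand":0.2,"offset":[-8.4,31,0],"angular":[0,0,0]},{"hand":0.2,"offset":[-9.6,36.5,0],"angular":[0,0,0]},{"hand":0.2,"offset":[-10.1,39.5,0],"angular":[0,0,0]}]'

```text
time: 29.0
tool_pos: [0.5126, 0.1036, 0.1343]
tcp_rot: [-2.189, -2.251, 0.002]
wrist_force: [-0.3, 0.1, -1.6]
width: 0.468
```

>>> drive_tool --deltas '[{"hand":0.2,"offset":[0,0.1,-3],"angular":[0,0,0]},{"hand":0.2,"offset":[0,0.1,-6],"angular":[0,0,0]},{"hand":0.2,"offset":[0,0.1,-9],"angular":[0,0,0]},{"hand":0.2,"offset":[0,0.1,-10.5],"angular":[0,0,0]},{"hand":0.2,"offset":[0,0.1,-11.4],"angular":[0,0,0]},{"hand":0.2,"offset":[0,0.1,-11.6],"angular":[0,0,0]},{"hand":0.2,"offset":[0,0.1,-11.6],"angular":[0,0,0]}]'

```text
time: 29.88
tool_pos: [0.5161, 0.1016, 0.0201]
tcp_rot: [2.192, 2.249, 0.002]
wrist_force: [0.4, 0.3, -3.2]
width: 0.463
```

Run:
```python
from m import *
np.set_printoptions(precision=1,suppress=True)
for i in range(2): c=shot('wrist','w15')
s=bot.read_state();print(s['tool_pos']*1000,s['wrist_force'],s['width'])
```

```text
[516.3 101.6  20.3] [ 0.6 -0.2 -2.8] 0.46723955271424755
```

>>> drive_tool --deltas '[{"hand":0.2,"offset":[-0.05,0,-0.2],"angular":[0,0,0]},{"hand":0.2,"offset":[-0.05,0,-0.4],"angular":[0,0,0]},{"hand":0.2,"offset":[-0.05,0,-0.45],"angular":[0,0,0]},{"hand":0.2,"offset":[-0.05,0,-0.45],"angular":[0,0,0]}]'

```text
time: 30.48
tool_pos: [0.5158, 0.1016, 0.018]
tcp_rot: [2.192, 2.249, 0.001]
wrist_force: [-7.1, -1.5, 17.4]
width: 0.464
```

>>> drive_tool --deltas '[{"hand":0.6,"offset":[0,0,0],"angular":[0,0,0]},{"hand":0.6,"offset":[0,0,0],"angular":[0,0,0]},{"hand":0.6,"offset":[0,0,0],"angular":[0,0,0]},{"hand":0.6,"offset":[0,0,2],"angular":[0,0,0]},{"hand":0.6,"offset":[0,0,7],"angular":[0,0,0]},{"hand":0.6,"offset":[0,0,12],"angular":[0,0,0]},{"hand":0.6,"offset":[-1,-3,15],"angular":[0,0,-5]},{"hand":0.6,"offset":[-3,-8,16],"angular":[0,0,-14]}]'

```text
time: 31.48
tool_pos: [0.4869, 0.0215, 0.1777]
tcp_rot: [2.45, 1.961, 0.007]
wrist_force: [0.5, -0.6, -0.1]
width: 0.601
```

>>> drive_tool --deltas '[{"hand":0.6,"offset":[-1.8,-5,0],"angular":[0,0,-9]},{"hand":0.6,"offset":[-3.6,-10,0],"angular":[0,0,-18]},{"hand":0.6,"offset":[-5.4,-15,0],"angular":[0,0,-27]},{"hand":0.6,"offset":[-7.2,-20,0],"angular":[0,0,-36]},{"hand":0.6,"offset":[-9,-25,0],"angular":[0,0,-46]},{"hand":0.6,"offset":[-10.7,-29.8,0],"angular":[0,0,-56]},{"hand":0.6,"offset":[-10.7,-29.8,0],"angular":[0,0,-65.3]},{"hand":0.6,"offset":[-10.7,-29.8,0],"angular":[0,0,-65.3]}]'

```text
time: 32.48
tool_pos: [0.3773, -0.277, 0.1744]
tcp_rot: [-3.123, -0.333, 0.001]
wrist_force: [0.4, 0.3, -0.0]
width: 0.6
```

Run:
```python
from m import *
np.set_printoptions(precision=1,suppress=True)
for i in range(4): c=shot('wrist','w16')
s=bot.read_state();print(s['tool_pos']*1000,s['q'],np.degrees(2*np.arctan2(s['tcp_rot'][1],s['tcp_rot'][0]))-90)
L=lambda *a:np.array(a); im=c['frame']
hsv=cv2.cvtColor(im,cv2.COLOR_BGR2HSV); m=cv2.inRange(hsv,L(0,0,0),L(180,90,255))|cv2.inRange(hsv,L(0,0,0),L(180,255,60)); m[300:]=0
m=cv2.morphologyEx(m,cv2.MORPH_CLOSE,np.ones((5,5)))
cs,_=cv2.findContours(m,cv2.RETR_EXTERNAL,cv2.CHAIN_APPROX_NONE)
for k in cs:
    if cv2.contourArea(k)>300: print(cv2.boundingRect(k),fit(c,k,.008))
print(proj(c,[.3785,-.2758,.008]))
```

```text
[ 378.  -275.9  174.6] [-0.7 -0.1  2.1  0.   1.1  0.7] -437.6591887973798
(339, 265, 49, 35) ((300.0215148925781, -375.6728820800781), (35.89977264404297, 46.2640380859375), 12.332448959350586)
(169, 265, 49, 35) ((265.4254150390625, -218.40420532226562), (35.897804260253906, 46.200950622558594), 12.479586601257324)
(0, 131, 88, 165) ((299.64447021484375, -81.11575317382812), (144.08889770507812, 71.62051391601562), 1.1647295951843262)
(268, 125, 23, 114) ((375.3586730957031, -277.64306640625), (99.63455200195312, 18.636735916137695), 12.752897262573242)
(466, 0, 94, 112) ((511.17828369140625, -432.8851318359375), (80.47351837158203, 71.30292510986328), 25.390207290649414)
(0, 0, 186, 40) ((470.31787109375, -114.64844512939453), (26.575115203857422, 138.051513671875), 12.127888679504395)
[[277.8 180.3]]
```

>>> drive_tool --deltas '[{"hand":0.45,"offset":[-0.15,-0.1,-5],"angular":[0,0,0]},{"hand":0.45,"offset":[-0.15,-0.1,-10],"angular":[0,0,0]},{"hand":0.45,"offset":[-0.15,-0.1,-14],"angular":[0,0,0]},{"hand":0.45,"offset":[-0.15,-0.1,-16.5],"angular":[0,0,0]},{"hand":0.45,"offset":[-0.15,-0.1,-17.1],"angular":[0,0,0]},{"hand":0.45,"offset":[-0.15,-0.1,-17.1],"angular":[0,0,0]},{"hand":0,"offset":[-0.15,-0.1,-17.1],"angular":[0,0,0]},{"hand":0,"offset":[-0.15,-0.1,-17.1],"angular":[0,0,0]}]' --force 40

```text
time: 33.67
tool_pos: [0.3776, -0.2784, 0.0054]
tcp_rot: [3.122, 0.333, 0.004]
wrist_force: [0.8, 0.8, 4.9]
width: 0.183
```

>>> drive_tool --deltas '[{"hand":0,"offset":[0,0,0],"angular":[0,0,0]},{"hand":0,"offset":[0,0,0],"angular":[0,0,0]},{"hand":0,"offset":[0,0,0],"angular":[0,0,0]}]'

```text
time: 34.05
tool_pos: [0.3776, -0.2785, 0.0054]
tcp_rot: [3.122, 0.332, 0.004]
wrist_force: [-0.0, 0.7, 7.7]
width: 0.185
```

>>> drive_tool --deltas '[{"hand":0,"offset":[0,0,1],"angular":[0,0,0]},{"hand":0,"offset":[0,0,4],"angular":[0,0,0]},{"hand":0,"offset":[0,0,8],"angular":[0,0,0]},{"hand":0,"offset":[1.5,1.5,11],"angular":[0,0,7]},{"hand":0,"offset":[4.5,4.3,12],"angular":[0,0,16]},{"hand":0,"offset":[7.5,7.1,12],"angular":[0,0,25]},{"hand":0,"offset":[10.5,10,12],"angular":[0,0,35]},{"hand":0,"offset":[13.5,12.8,12],"angular":[0,0,45]}]'

```text
time: 35.05
tool_pos: [0.512, -0.1486, 0.1244]
tcp_rot: [2.754, 1.511, 0.0]
wrist_force: [1.4, -0.2, 0.9]
width: 0.187
```

>>> drive_tool --deltas '[{"hand":0,"offset":[2,2,0],"angular":[0,0,9]},{"hand":0,"offset":[3.5,3.3,0],"angular":[0,0,18]},{"hand":0,"offset":[4.4,4.0,0],"angular":[0,0,27]},{"hand":0,"offset":[4.6,4.2,0],"angular":[0,0,34.2]},{"hand":0,"offset":[4.6,4.2,0],"angular":[0,0,34.2]},{"hand":0,"offset":[4.6,4.2,0],"angular":[0,0,34.2]}]'

```text
time: 35.8
tool_pos: [0.557, -0.1077, 0.1239]
tcp_rot: [-2.197, -2.245, 0.0]
wrist_force: [-0.1, 0.6, -0.3]
width: 0.188
```

Run:
```python
from m import *
np.set_printoptions(precision=1,suppress=True)
for i in range(4): c=shot('wrist','w17')
s=bot.read_state();print(s['tool_pos']*1000,s['wrist_force'],s['width'],np.degrees(2*np.arctan2(s['tcp_rot'][1],s['tcp_rot'][0]))-90)
cv2.imwrite('pics/w17.png',c['frame'])
```

```text
[ 557.1 -107.8  123.8] [ 0.2  0.3 -1.3] 0.1845684078932813 1.2985686022215077
```

View pics/w17.png

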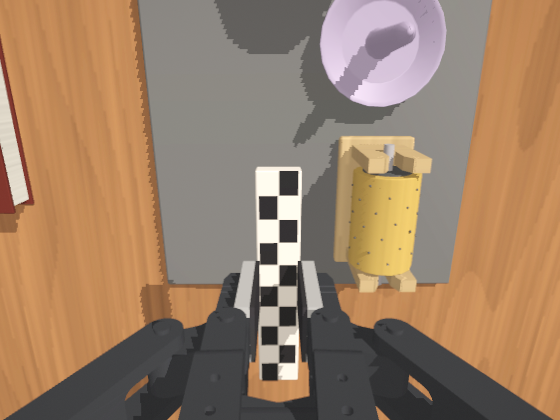

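The bar is held along the board's y, in front of the cradle; the spindle lies in the slot.

>>> drive_tool --deltas '[{"hand":0,"offset":[0.05,0.05,-3],"angular":[0,0,0.2]},{"hand":0,"offset":[0.05,0.05,-6],"angular":[0,0,0.2]},{"hand":0,"offset":[0.05,0.05,-9],"angular":[0,0,0.2]},{"hand":0,"offset":[0.05,0.05,-10.4],"angular":[0,0,0.2]},{"hand":0,"offset":[0.05,0.05,-10.9],"angular":[0,0,0.2]},{"hand":0,"offset":[0.05,0.05,-11],"angular":[0,0,0.2]},{"hand":0,"offset":[0.05,0.05,-11],"angular":[0,0,0.2]},{"hand":0,"offset":[0.05,0.05,-11],"angular":[0,0,0.2]}]'

```text
time: 37.0
tool_pos: [0.5586, -0.1073, 0.0154]
tcp_rot: [2.19, 2.25, 0.001]
wrist_force: [-2.8, -0.0, 7.4]
width: 0.184
```

Contact. Release and retreat clear of the cameras.

>>> drive_tool --deltas '[{"hand":0.4,"offset":[0,0,0],"angular":[0,0,0]},{"hand":0.4,"offset":[0,0,0],"angular":[0,0,0]},{"hand":0.4,"offset":[0,0,0],"angular":[0,0,0]},{"hand":0.4,"offset":[0,0,2],"angular":[0,0,0]},{"hand":0.4,"offset":[0,0,7],"angular":[0,0,0]},{"hand":0.4,"offset":[0,0,12],"angular":[0,0,0]},{"hand":0.4,"offset":[-2,5,16],"angular":[0,0,0]},{"hand":0.4,"offset":[-4,10,20],"angular":[0,0,0]}]'

```text
time: 38.0
tool_pos: [0.5203, -0.0133, 0.2097]
tcp_rot: [2.193, 2.249, 0.001]
wrist_force: [0.3, -1.1, 0.4]
width: 0.401
```

>>> drive_tool --deltas '[{"hand":0.4,"offset":[-2,0,3],"angular":[0,0,0]},{"hand":0.4,"offset":[-4,0,5],"angular":[0,0,0]},{"hand":0.4,"offset":[-5,0,6],"angular":[0,0,0]},{"hand":0.4,"offset":[-5,0,6],"angular":[0,0,0]},{"hand":0.4,"offset":[-5,0,6],"angular":[0,0,0]}]'

```text
time: 38.62
tool_pos: [0.4705, -0.014, 0.2672]
tcp_rot: [-2.191, -2.25, 0.001]
wrist_force: [0.0, -0.9, -0.2]
width: 0.399
```

Run:
```python
from m import *
np.set_printoptions(precision=1,suppress=True)
for i in range(3): c=shot('wrist','w18')
s=bot.read_state();print(s['tool_pos']*1000,s['time'])
S=shot('scene'); s0=cv2.imread('pics/scene0.png')
a=c['frame'][:, 60:500]; b=cv2.resize(S['frame'][110:330,170:400],None,fx=1.55,fy=1.55)
b=cv2.copyMakeBorder(b,0,420-b.shape[0],0,0,cv2.BORDER_CONSTANT); cv2.imwrite('pics/v16.png',np.hstack([a,b]))
print(a.shape,b.shape)
L=lambda *a:np.array(a); im=S['frame']
m=lambda f:cv2.inRange(cv2.cvtColor(f,cv2.COLOR_BGR2HSV),L(0,0,0),L(180,255,70))[115:150,175:242].sum()/255
print('magnifier dark px now/before',m(im),m(s0))
ct,_=blob(c['frame'],L(120,15,60),L(170,255,255),(60,0,500,300)); print('dish',fit(c,ct,.023))
```

```text
[470.4 -14.  267.1] 38.775
(420, 440, 3) (420, 356, 3)
magnifier dark px now/before 208.0 205.0
dish ((615.8792114257812, -2.173992156982422), (76.15680694580078, 74.76268768310547), 1.7200541496276855)
```

Run:
```python
from m import *
np.set_printoptions(precision=1,suppress=True)
L=lambda *a:np.array(a)
for n in ('wrist','scene','top'):
    c=shot(n); im=c['frame']; P=lambda X:proj(c,X)[0]
    def roi(X,r): 
        p=P(X); return (max(0,int(p[0]-r)),max(0,int(p[1]-r)),min(560,int(p[0]+r)),min(420,int(p[1]+r)))
    for nm,X,lo,hi,z,r in (('weights',(.515,.102,.03),L(17,80,60),L(32,255,255),.035,40),('bar',(.558,-.107,.018),L(0,0,205),L(180,70,255),.018,45),('cyl',(.622,-.106,.05),L(17,130,60),L(24,255,255),.055,40),('dish',(.617,-.002,.02),L(120,15,60),L(170,255,255),.023,60),('burner',(.6125,.1045,.09),L(35,15,60),L(100,255,255),.092,50),('stand',(.6125,.1045,.03),L(0,100,30),L(11,255,150),.03,60)):
        try: ct,_=blob(im,lo,hi,roi(X,r)); print(n,nm,[np.round(v,1) for v in fit(c,ct,z)],int(cv2.contourArea(ct)))
        except Exception as e: print(n,nm,'not seen',P(X))
```

```text
wrist weights [array([515.4, 102.1]), array([43.9, 43.1]), np.float64(75.1)] 1855
wrist bar [array([ 557.3, -101.6]), array([18.7, 90.2]), np.float64(1.5)] 803
wrist cyl [array([ 617.9, -105.1]), array([41.1, 73. ]), np.float64(1.5)] 1979
wrist dish [array([616. ,  -2.4]), array([75.2, 75.5]), np.float64(49.2)] 4016
wrist burner [array([607.1, 102.2]), array([72.5, 57.1]), np.float64(1.9)] 6186
wrist stand [array([594.4,  87.2]), array([47.5, 90.4]), np.float64(47.9)] 1799
scene weights [array([518.3, 103.9]), array([57.3, 43.8]), np.float64(51.0)] 272
scene bar [array([555.5, -61.3]), array([9.9, 5. ]), np.float64(76.8)] 3
scene cyl [array([631.9, -93.7]), array([ 52.2, 111.7]), np.float64(0.6)] 569
scene dish [array([618.8,  -0.5]), array([79.5, 76.5]), np.float64(53.1)] 607
scene burner [array([622., 114.]), array([82.6, 64.8]), np.float64(51.6)] 666
scene stand [array([620.5, 115.4]), array([70.5, 89.2]), np.float64(55.8)] 288
top weights [array([512.5,  84.5]), array([ 7.2, 29.1]), np.float64(89.4)] 31
top bar [array([ 566.4, -100. ]), array([26.4, 57.6]), np.float64(8.6)] 163
top cyl not seen [323.9 155.7]
top dish not seen [280.8 162.3]
top burner [array([621. ,  65.5]), array([148. , 225.8]), np.float64(88.6)] 3907
top stand [array([596.7, 141. ]), array([37.2, 12.5]), np.float64(36.4)] 42
```

```bash
python3 -c "
from workcell import bot
print(bot.finish_job(), bot.read_state()['time'])"
```

```text
the job is handed in; nothing more can be done
the job is handed in; nothing more can be done
```

The lot is set out and the job is handed in, at about 39 s of the 128 s allowed. `bot.finish_job()` gave no verdict, so everything below rests on my own checks.

| Item | What the last checks showed |
|---|---|
| Burner | On the stand, about 3 mm or less off centre, judged from the picture taken right after release. |
| Dish | Flat at (616, −2) mm, between stand and cradle, about 105 mm from each centre. |
| Cylinder | Touched down at the height expected for the spindle lying home, and one picture showed the visible spindle end in its slot. |
| Weights | At (515.4, 102.1) mm, about 97 mm in front of the stand's middle, as planned. |
| Bar | About 64 mm in front of the cradle's middle and parallel to the board (1.5°, same as the board). |
| Magnifier | Dark-pixel count nearly the same as at the start (208 against 205); the arm never came near it. |

**Not fully checked:**
- **Last picture:** I had used all 16 viewings, so I could not look at the finished layout.
- **Arm in the way:** In the final measurements the arm blocked most of the top view.
- **Partial measurements:** Some search windows cut off the stand, burner and bar. They gave scattered readings, and the bar's left-right centre reading of −101.6 mm came from only 90 of its 100 mm. I placed it at −107 mm.
- **Spindle depth:** I did not measure it again after release.

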